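# Move the waxed knobs to the drying rack in the same order

## Task

The four turned cabinet knobs on the dark waxing stand are done: move them to the pale drying rack, one to each hole, in the same left-to-right order as they stand now, because each is matched to its own drawer. Each must stand upright with its peg fully home and its collar on the bar. Do not tip a knob over or drop it on the bench, and leave the round tin, the brush and the sanding block where they are.

Things in the scene. Friction and masses are not known exactly. Their poses are not given: they have to be found in the camera images.
- knob_a: loose turned wooden knob, 40 g, upright in a cup. Head: a plain ball 34 mm across, widest 44 mm up, top at 61 mm. Under it a neck, a collar 32 mm across (18 to 21.5 mm up) and a tapered-tip peg 12 mm thick, 18 mm long. Origin: centre of the peg's lower end (heights count from it); z up along the knob. Grip the head 44 mm up.
- knob_b: loose turned wooden knob, 40 g, upright in a cup. Head: a mushroom, domed cap 40 mm across, upright rim 41 to 47 mm up, top at 58 mm. Under it a neck, a collar 32 mm across (18 to 21.5 mm up) and a tapered-tip peg 12 mm thick, 18 mm long. Origin: centre of the peg's lower end (heights count from it); z up along the knob. Grip the head 44 mm up.
- knob_c: loose turned wooden knob, 40 g, upright in a cup. Head: a slim flat-topped cylinder 28 mm across, straight sides 30 to 50 mm up, top at 60 mm. Under it a neck, a collar 32 mm across (18 to 21.5 mm up) and a tapered-tip peg 12 mm thick, 18 mm long. Origin: centre of the peg's lower end (heights count from it); z up along the knob. Grip the head 44 mm up.
- knob_d: loose turned wooden knob, 40 g, upright in a cup. Head: a disc 38 mm across, sides 39 to 47 mm up, with a smaller button on it, top at 59 mm. Under it a neck, a collar 32 mm across (18 to 21.5 mm up) and a tapered-tip peg 12 mm thick, 18 mm long. Origin: centre of the peg's lower end (heights count from it); z up along the knob. Grip the head 44 mm up.
- cup_a: fixed round wooden cup on the waxing stand, 44 mm across, 27 mm high, hole 19 mm wide and 20 mm deep; knob_a starts in it, the knob's origin 9 mm above the cup's. The four cups look alike; which of the stand's four places it has varies. Origin: centre of its underside.
- cup_b: fixed round wooden cup on the waxing stand, 44 mm across, 27 mm high, hole 19 mm wide and 20 mm deep; knob_b starts in it, the knob's origin 9 mm above the cup's. The four cups look alike; which of the stand's four places it has varies. Origin: centre of its underside.
- cup_c: fixed round wooden cup on the waxing stand, 44 mm across, 27 mm high, hole 19 mm wide and 20 mm deep; knob_c starts in it, the knob's origin 9 mm above the cup's. The four cups look alike; which of the stand's four places it has varies. Origin: centre of its underside.
- cup_d: fixed round wooden cup on the waxing stand, 44 mm across, 27 mm high, hole 19 mm wide and 20 mm deep; knob_d starts in it, the knob's origin 9 mm above the cup's. The four cups look alike; which of the stand's four places it has varies. Origin: centre of its underside.
- wax_stand: fixed dark batten 54 x 200 mm, 14 mm high, with the four cups in a row along its y axis at y = 75, 25, -25, -75 mm (left to right), cup tops 41 mm above the bench. Heads stand close along the row: there is finger room in front and behind. Nearer than the drying rack, or farther. Origin: centre of its underside on the bench; y to the left along the row, x away from the robot.
- drying_rack: fixed empty pale bar 46 x 200 mm on two end cheeks (224 mm over all, 45 mm high); bar top 41 mm above the bench. Four through holes 19 mm wide at x = 0, y = 75, 25, -25, -75 mm (left to right). A knob that is home has its origin 23 mm above the rack's. Origin: centre of the underside on the bench; y to the left along the row, x away from the robot.
- round_tin: bystander: low round tin with a green side, 68 mm across, 30 mm high, in front of the racks; origin centre of its underside
- dust_brush: bystander: flat brush with wooden handle, 47 x 169 x 16 mm, lying in front of the racks; origin centre of its underside
- sand_block: bystander: brown sanding block, 51 x 93 x 28 mm, behind the racks; origin centre of its underside
Things that resemble listed ones, but are neither listed nor needed, are in the scene too. What is shaped like the knob_c but turquoise is not meant.

How it is judged:
At the end, for the whole second after the job is handed in: Each knob stands released, at rest and upright (within 0.12 rad) in the rack hole whose place from the left is that of the cup it started in: within 10 mm of the hole along and across, peg home (height within 6 mm) (((y of cup_a in the frame of wax_stand between 0.055 and 0.095 m and y of knob_a in the frame of drying_rack between 0.065 and 0.085 m) or (y of cup_a in the frame of wax_stand between 0.005 and 0.045 m and y of knob_a in the frame of drying_rack between 0.015 and 0.035 m) or (y of cup_a in the frame of wax_stand between -0.045 and -0.005 m and y of knob_a in the frame of drying_rack between -0.035 and -0.015 m) or (y of cup_a in the frame of wax_stand between -0.095 and -0.055 m and y of knob_a in the frame of drying_rack between -0.085 and -0.065 m)) and x of knob_a in the frame of drying_rack between -0.01 and 0.01 m and z of knob_a in the frame of drying_rack between 0.017 and 0.028 m and angle between each of knob_a, knob_b, knob_c, knob_d's own z axis and vertical below 0.12 rad and linear speed of each of knob_a, knob_b, knob_c, knob_d below 0.02 m/s and angular speed of each of knob_a, knob_b, knob_c, knob_d below 0.3 rad/s and contact force between each of knob_a, knob_b, knob_c, knob_d and the fingers below 0.05 N and ((y of cup_b in the frame of wax_stand between 0.055 and 0.095 m and y of knob_b in the frame of drying_rack between 0.065 and 0.085 m) or (y of cup_b in the frame of wax_stand between 0.005 and 0.045 m and y of knob_b in the frame of drying_rack between 0.015 and 0.035 m) or (y of cup_b in the frame of wax_stand between -0.045 and -0.005 m and y of knob_b in the frame of drying_rack between -0.035 and -0.015 m) or (y of cup_b in the frame of wax_stand between -0.095 and -0.055 m and y of knob_b in the frame of drying_rack between -0.085 and -0.065 m)) and x of knob_b in the frame of drying_rack between -0.01 and 0.01 m and z of knob_b in the frame of drying_rack between 0.017 and 0.028 m and ((y of cup_c in the frame of wax_stand between 0.055 and 0.095 m and y of knob_c in the frame of drying_rack between 0.065 and 0.085 m) or (y of cup_c in the frame of wax_stand between 0.005 and 0.045 m and y of knob_c in the frame of drying_rack between 0.015 and 0.035 m) or (y of cup_c in the frame of wax_stand between -0.045 and -0.005 m and y of knob_c in the frame of drying_rack between -0.035 and -0.015 m) or (y of cup_c in the frame of wax_stand between -0.095 and -0.055 m and y of knob_c in the frame of drying_rack between -0.085 and -0.065 m)) and x of knob_c in the frame of drying_rack between -0.01 and 0.01 m and z of knob_c in the frame of drying_rack between 0.017 and 0.028 m and ((y of cup_d in the frame of wax_stand between 0.055 and 0.095 m and y of knob_d in the frame of drying_rack between 0.065 and 0.085 m) or (y of cup_d in the frame of wax_stand between 0.005 and 0.045 m and y of knob_d in the frame of drying_rack between 0.015 and 0.035 m) or (y of cup_d in the frame of wax_stand between -0.045 and -0.005 m and y of knob_d in the frame of drying_rack between -0.035 and -0.015 m) or (y of cup_d in the frame of wax_stand between -0.095 and -0.055 m and y of knob_d in the frame of drying_rack between -0.085 and -0.065 m)) and x of knob_d in the frame of drying_rack between -0.01 and 0.01 m and z of knob_d in the frame of drying_rack between 0.017 and 0.028 m); the robot touches nothing.
It fails at once if a knob is tipped over (angle between any of knob_a, knob_b, knob_c, knob_d's own z axis and vertical above 0.9 rad).
It fails at once if a knob falls to the bench (height (world z) of any of knob_a, knob_b, knob_c, knob_d below 0.012 m).
It fails at once if the round tin, brush or sanding block is pushed more than 30 mm (distance of any of round_tin, dust_brush, sand_block from where it was at the start of the episode above 0.03 m).
It also fails if it takes over 93 s, if anything falls off the work surface, if the arm or the gripper's body presses on something with over 40 N, if the wrist force passes 120 N, or if a joint passes its speed limit or range.

## Robot

A 7-joint arm with a two-finger parallel gripper is mounted at the origin on a cart in front of the work surface, level with it; the furniture and walls round the work are solid. World frame = base frame: x ahead of the robot, y to its left, z up, the work surface at z = 0. Lengths are in m, angles in rad, forces in N, time in s.
With the tool pointing down it reaches from about 0.35 to 0.9 m from the base axis. Payload 19.9 kg.
Tool frame: the origin (TCP) lies between the finger pads; the fingertips stand 19 mm ahead of it and the grasp point (between the pads) is the TCP; z points along the fingers, y is the direction in which the jaws open and shut (so a half turn about z gives the same grasp; the last joint's range is limited). The gripper opens to 94 mm and grips with 3 to 60 N. Pads are 16 mm wide; open, the fingers measure 119 mm over their backs; the gripper's body (75 mm by 177 mm) begins 78 mm behind the grasp point.
Start: joints at [-1.224, 0.417, -0.01, 1.614, 0.005, 1.111, -0.053], TCP at [0.236, 0.579, 0.224] pointing down, gripper open.
Joint ranges: [-2.81, 2.81], [-0.39, 2.02], [-1.27, 1.25], [0.06, 2.57], [-1.19, 4.33], [0.19, 2], [-2.82, 2.82]. Speed limits (rad/s): [1.89, 1.89, 2.39, 2.39, 3.01, 3.01, 3.01].

## Interface

Orientations are given as a 3x3 rotation matrix whose columns are the frame's x, y, z axes.
In Python, from rig import robot gives the robot as it stands. Calls block until the motion is done:
- robot.move_ptp(position, orientation): joint-space move of the TCP to a pose.
- robot.move_linear(position, velocity=0.15, frame=None, threshold=None): straight line of the TCP; frame=None keeps the orientation; velocity is the mean speed in m/s. With threshold (N) it stops when the force on the tool has changed by that much, and returns True; else False.
- robot.goto_joints(angles): joint-space move.
- robot.gripper_to(opening): finger opening in m; the grip force is fixed at half the most; returns when the fingers have stopped.
- robot.pause(seconds).
- robot.ik(position, orientation): joint angles nearest the present ones, or None.
- robot.get_state(): the state.
- robot.grab_frame(name): name is "side" or "top" or "wrist"; returns the picture (384x512x3 uint8, red, green, blue); there is no depth.
- robot.camera_info(name): a dict with "fx", "fy", "cx", "cy" (pixels), "rvec" (rotation vector, rad) and "tvec" (3), from world to camera coordinates, as OpenCV has them. Camera axes: x right, y down, z forward; pixel columns grow to the right and rows downward; lengths in m; the calibration is good to about 2 mm. A picture is of the moment at which its call begins: read the wrist's pose just before it. camera_info takes no time and is no camera call; for the wrist camera it gives the pose at the moment of the call.
A pose or a line that the arm cannot do raises robot.PlanningError and nothing moves.
- robot.sign_off(): hands the job in, once; it reports no verdict.
The state is a dict: "time": time; "qpos": joint angles; "joint_vel": joint speeds; "effort": joint torques, N m; "ee_pos": TCP position; "tool_rot": TCP orientation; "force": force on the tool from outside, world axes, zero at the start; "moment": the same for the moment, N m; "opening": finger opening in m.
Only numpy, scipy, OpenCV 4.12 (cv2) and the standard library are available. Lean on these libraries where they do the work, as an engineer would, in place of code of your own. Each camera call takes 0.05 s, during which the arm holds its last target.

## Working session

There is one attempt and no reset: what is moved stays moved. The work goes in short steps, each a Python script; the robot and the scene stay as the last script left them, time stands still between calls to the robot, and variables do not carry over. Pictures are saved under pics/ and viewed, and the job is handed in when it is done.

```bash
mkdir -p pics; ls
python3 - <<'E'
from rig import robot
import cv2
for n in("side","top","wrist"):
    i=robot.camera_info(n); f=robot.grab_frame(n)
    cv2.imwrite(f"pics/{n}0.png",cv2.cvtColor(f,cv2.COLOR_RGB2BGR)); print(n,i)
s=robot.get_state();print(s["time"],s["ee_pos"],s["tool_rot"],s["opening"])
E
```

```text
pics
side {'fx': 378.8444560487365, 'fy': 378.8444560487365, 'cx': 254.62267315652932, 'cy': 187.7771448435024, 'rvec': array([ 1.8651406 , -0.61181758,  0.41617785]), 'tvec': array([-0.26479407,  0.24275286,  0.37816339])}
top {'fx': 412.09155545258545, 'fy': 412.09155545258545, 'cx': 253.14497097576205, 'cy': 192.16416867694986, 'rvec': array([ 2.09730397, -2.13615611,  0.14158909]), 'tvec': array([0.2894203 , 0.52327357, 0.82120972])}
wrist {'fx': 326.4451202156341, 'fy': 326.4451202156341, 'cx': 261.6306936896745, 'cy': 189.28958960085333, 'rvec': array([-2.41918086, -1.62545654, -0.21270496]), 'tvec': array([-0.62462137, -0.02801972,  0.39257623])}
0.15 [0.23625029 0.57835829 0.2239983 ] [[-9.25742727e-01  3.78153870e-01 -2.33947675e-04]
 [ 3.78153928e-01  9.25742348e-01 -8.44139451e-04]
 [-1.02639331e-04 -8.69924190e-04 -9.99999616e-01]] 0.09378856804286335
```

View pics/side0.png

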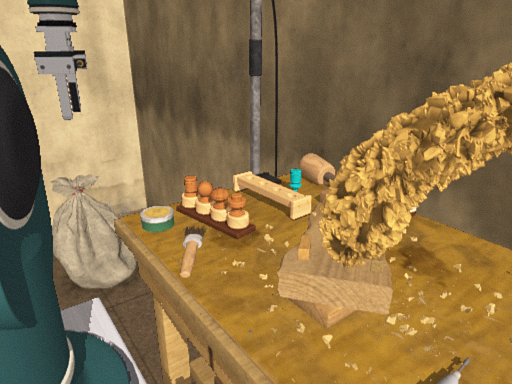

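View pics/top0.png

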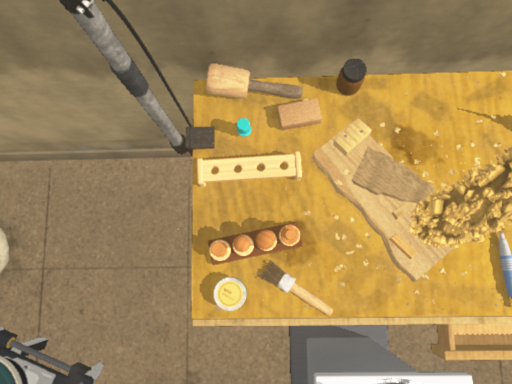

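View pics/wrist0.png

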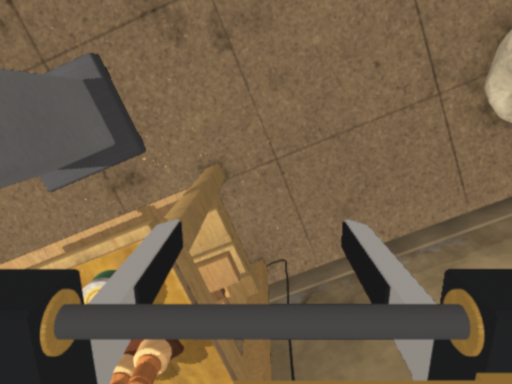

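The knobs read left to right as cylinder, ball, mushroom, disc. I'll enlarge the crops to confirm this.

```bash
cat > h.py <<'E'
import numpy as np, cv2
def P(i): 
    R=cv2.Rodrigues(np.array(i["rvec"]))[0]; K=np.array([[i["fx"],0,i["cx"]],[0,i["fy"],i["cy"]],[0,0,1]])
    return K,R,np.array(i["tvec"]).reshape(3)
def proj(i,X):
    K,R,t=P(i); x=(np.atleast_2d(X)@R.T+t)@K.T; return x[:,:2]/x[:,2:]
def atz(i,uv,z):
    K,R,t=P(i); d=R.T@np.linalg.inv(K)@np.array([uv[0],uv[1],1.]); c=-R.T@t; return c+d*(z-c[2])/d[2]
def tri(i,a,j,b):
    M=[]
    for k,uv in((i,a),(j,b)):
        K,R,t=P(k); Q=K@np.c_[R,t]; M+=[uv[0]*Q[2]-Q[0],uv[1]*Q[2]-Q[1]]
    X=np.linalg.svd(np.array(M))[2][-1]; return X[:3]/X[3]
E
python3 - <<'E'
import cv2
s=cv2.imread("pics/side0.png");t=cv2.imread("pics/top0.png")
cv2.imwrite("pics/side0c.png",cv2.resize(s[160:260,165:325],None,fx=5,fy=5,interpolation=cv2.INTER_CUBIC))
cv2.imwrite("pics/top0c.png",cv2.resize(t[115:275,175:335],None,fx=3.7,fy=3.7,interpolation=cv2.INTER_CUBIC))
E
```

```text
(no output)
```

View pics/side0c.png

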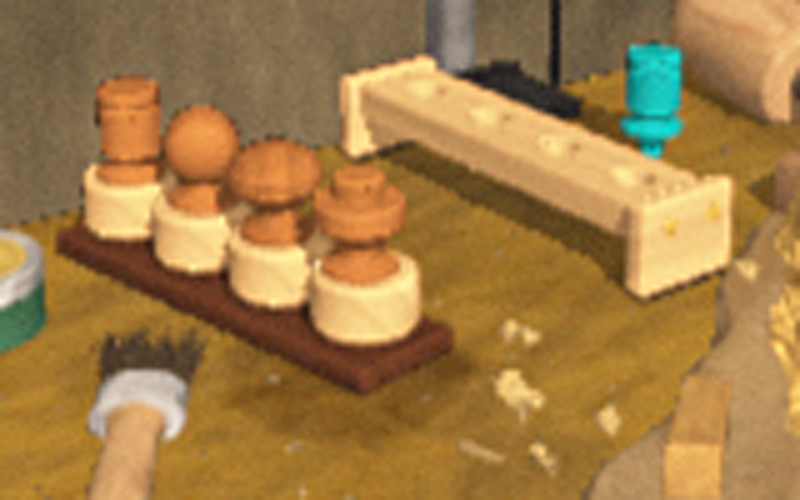

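View pics/top0c.png

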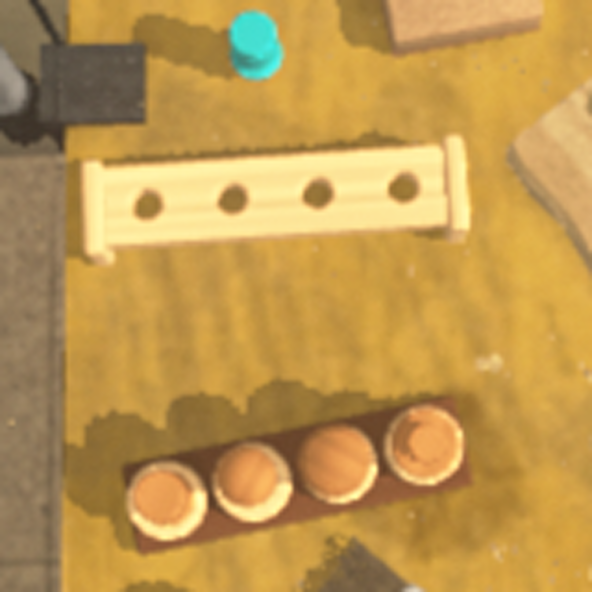

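Side crop: the wooden cylinder (191,184), ball (205,189), mushroom (220,194) and disc (237,202) stand in cream cups on the dark stand. So the order is c, a, b, d. The turquoise look-alike at side (295,179) is not meant, and the wooden one at (191,184) is knob_c. Next I'll triangulate.

Run:
```python
from rig import robot
from h import *
np.set_printoptions(precision=4,suppress=True)
S=robot.camera_info("side");T=robot.camera_info("top")
s=lambda u,v:(u/5+165-.4,v/5+160-.4); t=lambda u,v:(u/3.7+175-.37,v/3.7+115-.37)
for n,a,b in(("c top",(128,88),(162,495)),("a ball",(202,143),(249,475)),("b",(275,170),(336,460)),("d buttontop",(360,178),(428,438)),
 ("hole1",(424,85),(148,204)),("hole2",(491,114),(233,198)),("hole3",(562,146),(318,192)),("hole4",(633,178),(404,187))):
    X=tri(S,s(*a),T,t(*b)); print(n,X, proj(S,X)[0]-s(*a),proj(T,X)[0]-t(*b))
print("top atz holes .041",[atz(T,t(*b),.041)[:2] for b in((148,204),(233,198),(318,192),(404,187))])
print("top heads", [atz(T,t(*b),z)[:2] for b,z in(((162,495),.083),((249,475),.067),((336,460),.075),((428,438),.082))])
for n,p in(("sand",(300,114)),("tin",(230,294)),("brush",(296,289)),("polebase",(185,147)),("plate",(200,137)),("turq",(244,128))):print(n,atz(T,p,.02))
# ground truth for pole: along vertical
b=atz(T,(183,150),0)
for z in(0,.1,.2,.4):print(z,proj(T,[b[0],b[1],z]),proj(S,[b[0],b[1],z]))
```

```text
c top [0.4099 0.3501 0.0821] [ 0.5193 -0.0227] [-0.2135  0.4387]
a ball [0.4204 0.3039 0.068 ] [ 0.5321 -0.0352] [-0.2189  0.4249]
b [0.4278 0.2561 0.0693] [ 0.4922 -0.0433] [-0.2036  0.3741]
d buttontop [0.4378 0.2064 0.0797] [ 0.8211 -0.0949] [-0.3445  0.5956]
hole1 [0.5793 0.3627 0.0443] [ 0.4502 -0.062 ] [-0.2344  0.3831]
hole2 [0.5827 0.3129 0.0427] [ 0.1336 -0.0208] [-0.0693  0.1084]
hole3 [0.5858 0.2631 0.0409] [-0.0472  0.0083] [ 0.0244 -0.0364]
hole4 [0.587  0.2134 0.0409] [ 0.2935 -0.0579] [-0.1503  0.2152]
top atz holes .041 [array([0.5809, 0.3626]), array([0.5833, 0.3128]), array([0.5857, 0.2632]), array([0.5875, 0.2131])]
top heads [array([0.4107, 0.3495]), array([0.4213, 0.3035]), array([0.4283, 0.2556]), array([0.4388, 0.2058])]
sand [0.7096 0.1726 0.02  ]
tin [0.3175 0.3328 0.02  ]
brush [0.3259 0.1941 0.02  ]
polebase [0.6396 0.4321 0.02  ]
plate [0.6619 0.3984 0.02  ]
turq [0.6803 0.2991 0.02  ]
0 [[183. 150.]] [[250.9282 179.8294]]
0.1 [[173.023  136.9017]] [[250.7152 145.0897]]
0.2 [[160.4135 120.3471]] [[250.4866 107.8149]]
0.4 [[121.6342  69.4356]] [[249.9754  24.4624]]
```

Heights agree with the description (0.082 against 0.083 for the c top, 0.068 against 0.067 for the ball, 0.041–0.044 against 0.041 for the holes). Next I need the pole location and the wrist camera offset, to plan a safe tool yaw and a closer look.

Run:
```python
from rig import robot
from h import *
from scipy.optimize import least_squares
np.set_printoptions(precision=4,suppress=True)
S=robot.camera_info("side");T=robot.camera_info("top");W=robot.camera_info("wrist")
st=robot.get_state()
K,R,t=P(W); c=-R.T@t; Rt=np.array(st["tool_rot"]); print("cam in tool",Rt.T@(c-st["ee_pos"]),"\n",Rt.T@R.T)
def f(p):
    a=proj(T,[[*p,0.05],[*p,.4]]); d=a[1]-a[0]; d/=np.hypot(*d); n=np.array([-d[1],d[0]])
    r=[n@(np.array(q)-a[0]) for q in((178,135),(128,75),(100,38))]
    return np.r_[r,proj(S,[*p,.1])[0,0]-256]
q=least_squares(f,[.64,.43]);print("pole",q.x,q.fun)
def pose(x,y,z,yaw): # tool y axis (jaw) along (cos yaw, sin yaw)
    j=np.array([np.cos(yaw),np.sin(yaw),0]); zz=np.array([0,0,-1.]); return np.array([x,y,z]),np.c_[np.cross(j,zz),j,zz]
for n,xy in(("c",(.41,.35)),("d",(.438,.206)),("h1",(.581,.3625)),("h4",(.5875,.213)),("look",(.5,.28))):
  for yd in(-30,0,10,150,180,190):
    j=robot.ik(*pose(*xy,.067 if n!='look' else .3,np.radians(yd)));print(n,yd,None if j is None else np.array(j))
```

```text
cam in tool [ 0.075   0.0005 -0.1612] 
 [[-0.     -0.9656 -0.26  ]
 [ 1.      0.0002 -0.0009]
 [ 0.0009 -0.26    0.9656]]
pole [0.6698 0.4591] [ 3.4201 -0.8435 -1.2003 -0.    ]
c -30 [-1.0487  0.4977  0.3549  1.9592 -0.2523  0.7271 -1.0672]
c 0 [-0.9754  0.4867  0.2626  1.9568 -0.185   0.721  -0.6025]
c 10 [-0.9527  0.484   0.2342  1.956  -0.1646  0.7197 -0.4458]
c 150 [-0.6141  0.4811 -0.1845  1.9442  0.128   0.7274  1.744 ]
c 180 [-0.5359  0.4899 -0.2816  1.9415  0.196   0.7363  2.2097]
c 190 [-0.5101  0.4937 -0.3137  1.9406  0.2187  0.7399  2.365 ]
d -30 [-0.8626  0.4273  0.4293  2.0935 -0.2797  0.6748 -0.7708]
d 0 [-0.8245  0.4205  0.3829  2.0924 -0.2478  0.6711 -0.2765]
d 10 [-0.7998  0.4167  0.353   2.0916 -0.2275  0.6691 -0.1207]
d 150 [-0.4287  0.3983 -0.0878  2.0794  0.0551  0.666   2.0651]
d 180 [-0.3468  0.4031 -0.1843  2.0766  0.1158  0.6713  2.5341]
d 190 [-0.319   0.4054 -0.2173  2.0757  0.1367  0.6736  2.6899]
h1 -30 [-0.8583  0.7199  0.3773  1.5725 -0.3129  0.9094 -0.8961]
h1 0 [-0.7955  0.7056  0.2829  1.57   -0.2333  0.8994 -0.4309]
h1 10 [-0.7774  0.7023  0.256   1
[... 311 characters left out ...]
2  0.3891  1.7398 -0.3072  0.832  -0.152 ]
h4 10 [-0.6591  0.6248  0.3566  1.739  -0.2809  0.8282  0.0015]
h4 150 [-0.3211  0.5998 -0.1022  1.7263  0.0789  0.8194  2.1585]
h4 180 [-0.2427  0.6069 -0.2081  1.7233  0.1607  0.828   2.6179]
h4 190 [-0.2174  0.6102 -0.2425  1.7223  0.1873  0.8317  2.7717]
look -30 [-0.9283  0.2786  0.45    1.6661 -0.1274  1.2261 -0.9739]
look 0 [-0.8673  0.2723  0.3732  1.6641 -0.1044  1.2249 -0.4712]
look 10 [-0.8417  0.2701  0.3412  1.6632 -0.0951  1.2246 -0.3051]
look 150 [-0.5336  0.2631 -0.0374  1.6526  0.0103  1.226   2.0448]
look 180 [-0.4674  0.2657 -0.1183  1.6503  0.0329  1.2275  2.5488]
look 190 [-0.4459  0.2668 -0.1448  1.6495  0.0404  1.2281  2.7169]
```

```bash
cat >> h.py <<'E'
def pose(x,y,z,yaw): # jaw axis along (cos yaw, sin yaw), tool down
    j=np.array([np.cos(yaw),np.sin(yaw),0]); zz=np.array([0,0,-1.]); return np.array([x,y,z]),np.c_[np.cross(j,zz),j,zz]
E
python3 - <<'E'
from rig import robot
from h import *
import pickle
D=[]
for k,y in enumerate((.20,.26)):
    robot.move_ptp(*pose(.5,y,.3,0.1)); robot.pause(.2)
    i=robot.camera_info("wrist");f=cv2.cvtColor(robot.grab_frame("wrist"),cv2.COLOR_RGB2BGR);D.append(i)
    cv2.imwrite(f"pics/w{k+1}.png",f); cv2.imwrite(f"pics/w{k+1}x.png",cv2.resize(f,None,fx=1.5,fy=1.5,interpolation=cv2.INTER_CUBIC))
pickle.dump(D,open("D.pkl","wb")); s=robot.get_state();print(s["time"],s["ee_pos"],s["force"])
E
```

```text
2.7083 [0.50021394 0.25923064 0.30018858] [-0.01970764  0.10734514 -0.57936175]
```

View pics/w1x.png

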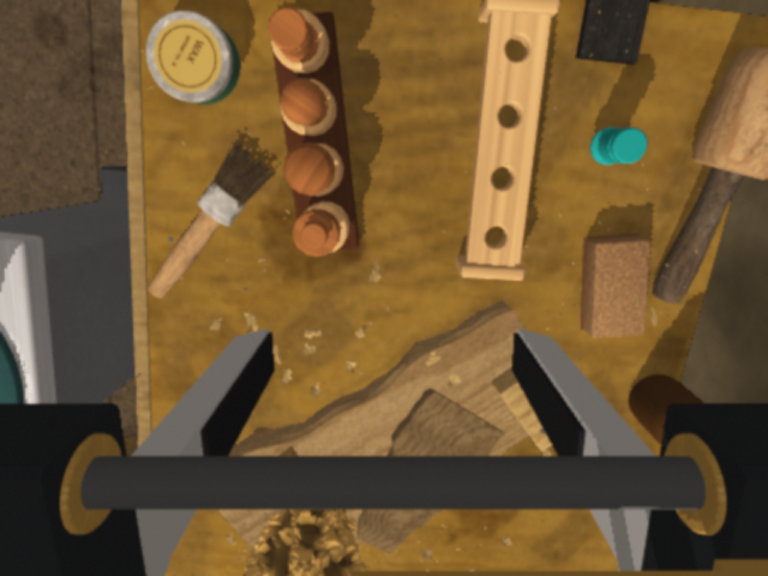

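View pics/w2x.png

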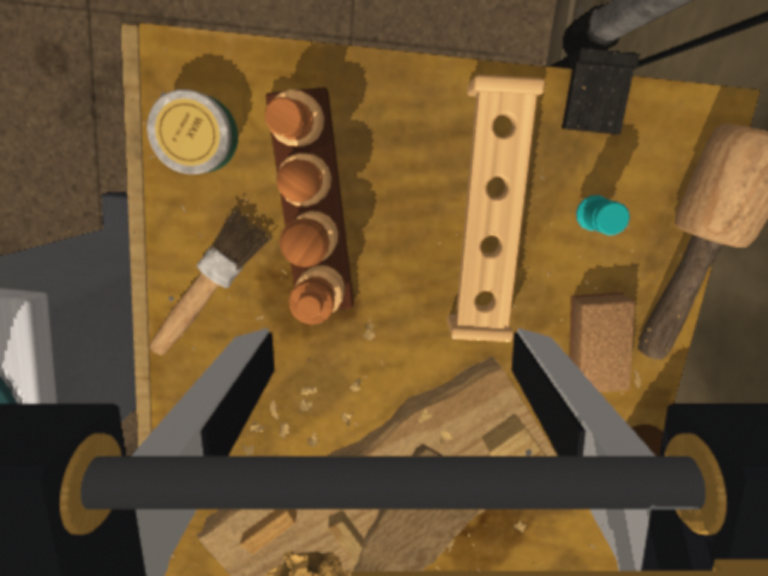

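Wrist views: knobs (1.5x pixels) in w1 at c(293,32), a(304,102), b(312,168), d(317,230), and rack holes at (516,50), (508,116), (502,178), (495,237). The same points are clear in w2.

Run:
```python
from h import *
import pickle
np.set_printoptions(precision=4,suppress=True)
A,B=pickle.load(open("D.pkl","rb")); s=lambda p:((p[0]+.5)/1.5-.5,(p[1]+.5)/1.5-.5)
pr={"c":((293,32),(288,116),.083),"a":((304,102),(299,180),.067),"b":((312,168),(305,241),.072),"d":((317,230),(311,300),.082),
"h1":((516,50),(503,126),.041),"h2":((508,116),(497,188),.041),"h3":((502,178),(491,246),.041),"h4":((495,237),(485,301),.041)}
for n,(a,b,z) in pr.items(): print(n,tri(A,s(a),B,s(b)),atz(A,s(a),z)[:2],atz(B,s(b),z)[:2])
print("pole",atz(B,s((585,35)),.0))
```

```text
c [0.4111 0.3531 0.0663] [0.4147 0.3498] [0.4145 0.3523]
a [0.4214 0.3058 0.064 ] [0.422  0.3056] [0.4218 0.306 ]
b [0.4297 0.2575 0.0653] [0.4316 0.2578] [0.4299 0.2588]
d [0.4382 0.2104 0.0741] [0.4398 0.2117] [0.4389 0.2129]
h1 [0.5826 0.3643 0.034 ] [0.5812 0.3629] [0.581  0.3638]
h2 [0.5841 0.3138 0.0377] [0.5829 0.3136] [0.5838 0.314 ]
h3 [0.5861 0.2643 0.0409] [0.5859 0.2643] [0.5863 0.2643]
h4 [0.5881 0.2143 0.0412] [0.5878 0.2143] [0.5884 0.2142]
pole [0.6479 0.4472 0.    ]
```

The wrist and fixed cameras agree to about 2 mm, and the hole spacing comes out at 50 mm. I'll start with knob_c into hole 1.

```bash
cat >> h.py <<'E'
KN={"c":(.4125,.351),"a":(.4213,.3048),"b":(.4295,.2572),"d":(.439,.2090)}
HO={"c":(.581,.363),"a":(.5834,.3132),"b":(.5860,.2638),"d":(.5879,.2140)}
YS,YR=.184,.044
def snap(robot,cam,name,crop=None,f=1.5):
    im=cv2.cvtColor(robot.grab_frame(cam),cv2.COLOR_RGB2BGR)
    if crop: a,b,c,d=crop; im=im[a:b,c:d]
    cv2.imwrite(f"pics/{name}.png",cv2.resize(im,None,fx=f,fy=f,interpolation=cv2.INTER_CUBIC))
def pick(robot,k):
    x,y=KN[k]; robot.gripper_to(.07)
    robot.move_ptp(*pose(x,y,.17,YS))
    print("dn hit",robot.move_linear([x,y,.067],velocity=.08,threshold=8))
    print("z",robot.get_state()["ee_pos"])
    robot.gripper_to(.015); s=robot.get_state(); print("open",s["opening"],s["force"])
def lift(robot,k):
    x,y=KN[k]; robot.move_linear([x,y,.18],velocity=.1); s=robot.get_state(); print("t",s["time"],s["opening"],s["force"])
E
python3 - <<'E'
from rig import robot
from h import *
pick(robot,"c"); lift(robot,"c"); snap(robot,"side","s1",(100,260,130,340),3.7); snap(robot,"wrist","wg1")
E
```

```text
dn hit False
z [0.41270835 0.35120218 0.0674288 ]
open 0.027168943283321357 [ 0.28187408 -0.1687775   0.62361625]
t 7.4833 0.0271724568976032 [ 0.44142807 -0.30629549 -0.05623549]
```

View pics/s1.png

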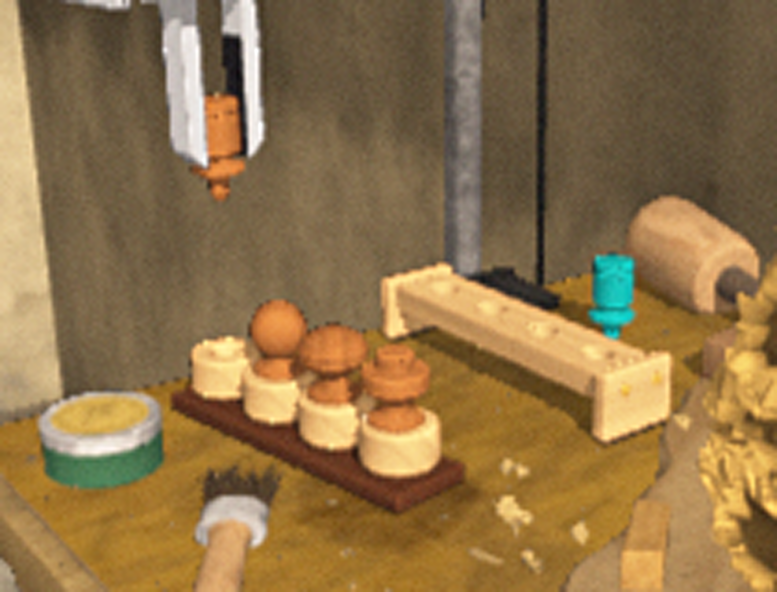

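View pics/wg1.png

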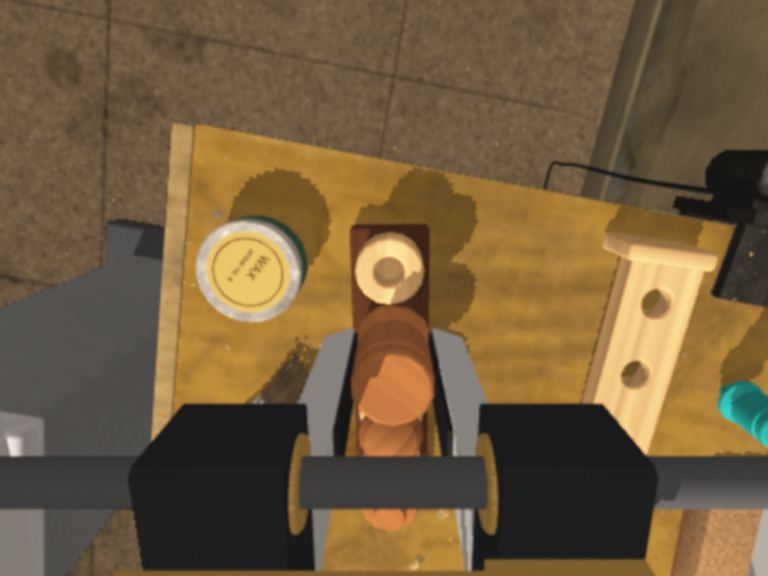

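Knob_c hangs upright between the fingers (side crop (222,130), wrist (393,378)), and cup 1 is empty. I'll use the wrist view to check its offset along the row, then place it.

```bash
cat >> h.py <<'E'
def place(robot,k,dxy=(0,0)):
    x,y=HO[k]; x-=dxy[0]; y-=dxy[1]
    robot.move_ptp(*pose(x,y,.18,YR)); robot.move_linear([x,y,.115],velocity=.12)
    hit=robot.move_linear([x,y,.068],velocity=.05,threshold=5); s=robot.get_state(); print("hit",hit,s["ee_pos"],s["force"])
    return hit
def release(robot,k):
    robot.gripper_to(.065); s=robot.get_state(); x,y,_=s["ee_pos"]; robot.move_linear([x,y,.17],velocity=.12); print("t",robot.get_state()["time"])
E
python3 - <<'E'
from rig import robot
from h import *
np.set_printoptions(precision=4,suppress=True)
W=robot.camera_info("wrist");s=robot.get_state(); X=atz(W,(393/1.5,378/1.5),s["ee_pos"][2]+.016); e=np.array(s["tool_rot"]).T@(X-s["ee_pos"]);print("off tool",e)
hit=place(robot,"c")
snap(robot,"side","s2",(100,260,130,340),3.7)
E
```

```text
off tool [ 0.0049  0.0008 -0.016 ]
hit False [0.5812 0.3631 0.0684] [ 0.3246 -0.3728 -0.3093]
```

View pics/s2.png

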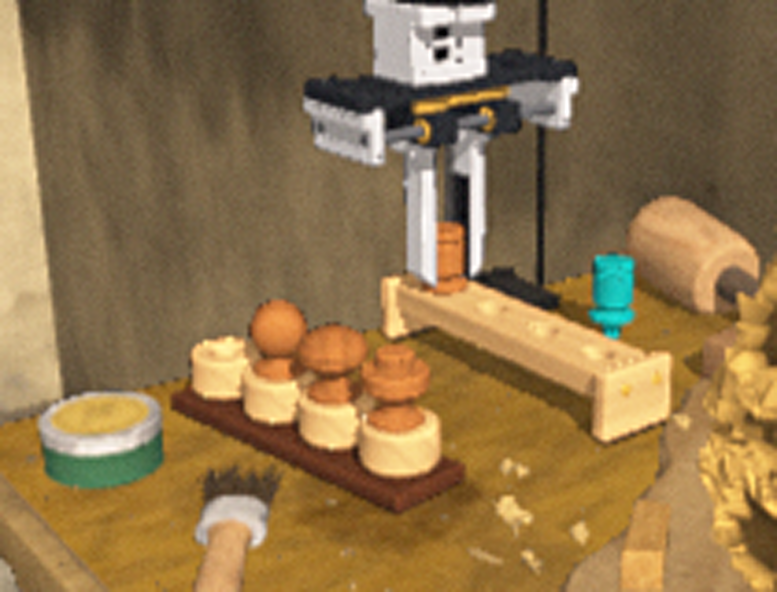

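The peg is in and the collar is on the bar (side crop (450,285)), with no contact force. I'll release it and pick the ball.

Run:
```python
from rig import robot
from h import *
release(robot,"c"); pick(robot,"a"); lift(robot,"a"); snap(robot,"side","s3",(100,260,130,340),3.7); snap(robot,"wrist","wg3")
```

```text
t 11.8833
dn hit False
z [0.421494   0.30498666 0.06742233]
open 0.03251824448214377 [ 0.28545786 -0.7048441   1.15532872]
t 16.325 0.03231318141734223 [ 0.21627486 -1.0650304  -0.67691937]
```

View pics/s3.png

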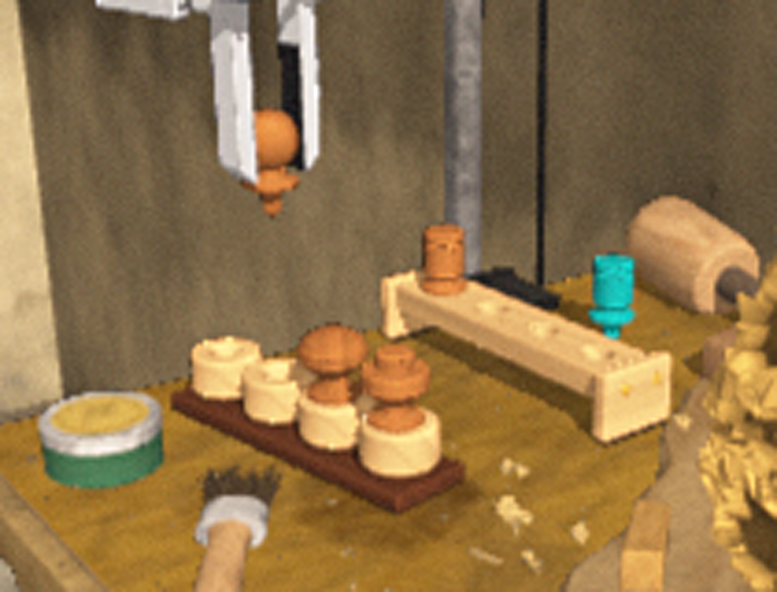

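View pics/wg3.png

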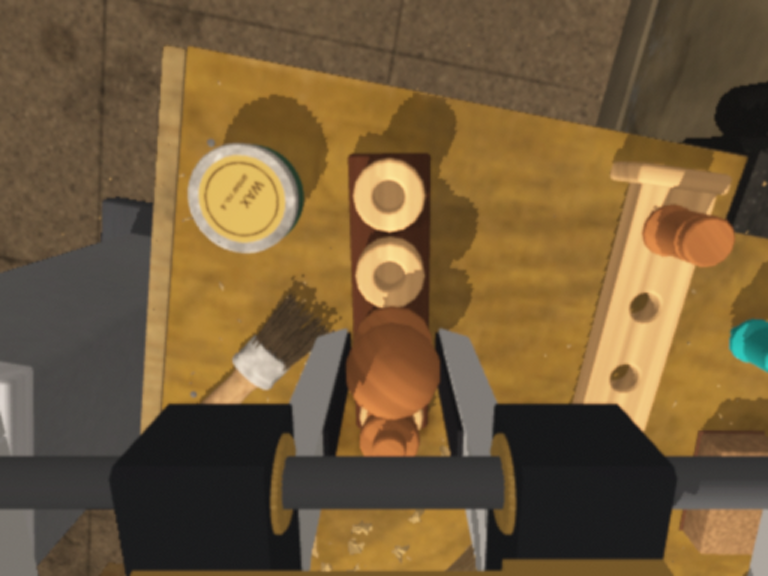

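Run:
```python
from rig import robot
from h import *
np.set_printoptions(precision=4,suppress=True)
W=robot.camera_info("wrist");s=robot.get_state();R=np.array(s["tool_rot"])
X=atz(W,(394/1.5,372/1.5),s["ee_pos"][2]);print("a off tool",R.T@(X-s["ee_pos"]))
print("tcp px",proj(W,s["ee_pos"])*1.5)
for u in((389,194),(389,273)): print("cup",atz(W,(u[0]/1.5,u[1]/1.5),.041))
```

```text
a off tool [-0.0006  0.0012 -0.    ]
tcp px [[390.7245 370.5766]]
cup [0.4102 0.3544 0.041 ]
cup [0.4191 0.3061 0.041 ]
```

Run:
```python
from rig import robot
from h import *
hit=place(robot,"a"); snap(robot,"side","s4",(100,260,130,340),3.7)
if not hit:
    release(robot,"a"); pick(robot,"b"); lift(robot,"b"); snap(robot,"side","s5",(100,260,130,340),3.7); snap(robot,"wrist","wg5")
```

```text
hit False [0.58359142 0.31332108 0.06836584] [ 0.58987188 -0.87839286 -0.83591252]
t 20.6333
dn hit False
z [0.42972027 0.25739696 0.06742478]
open 0.03915463420304476 [-0.65099675  0.09358996  2.30899226]
t 24.975 0.03921506774145272 [-0.39969528  0.77722119 -0.50980072]
```

View pics/s5.png

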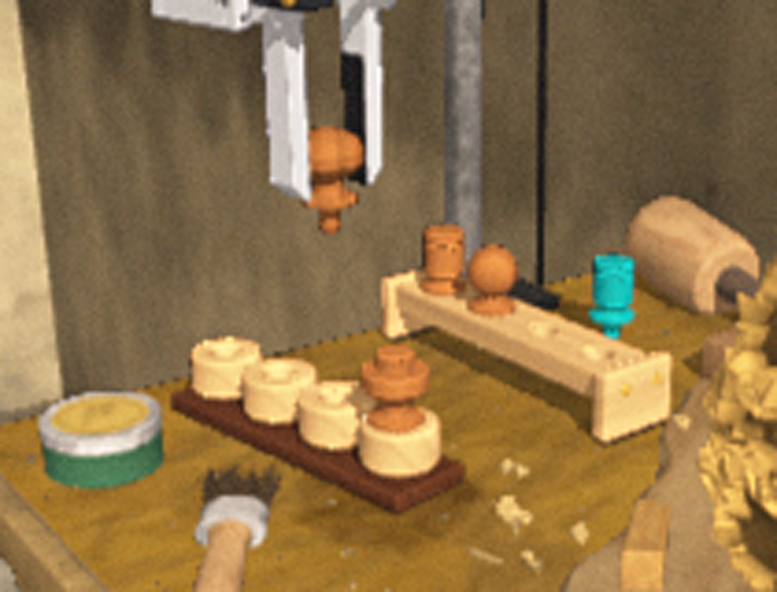

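View pics/wg5.png

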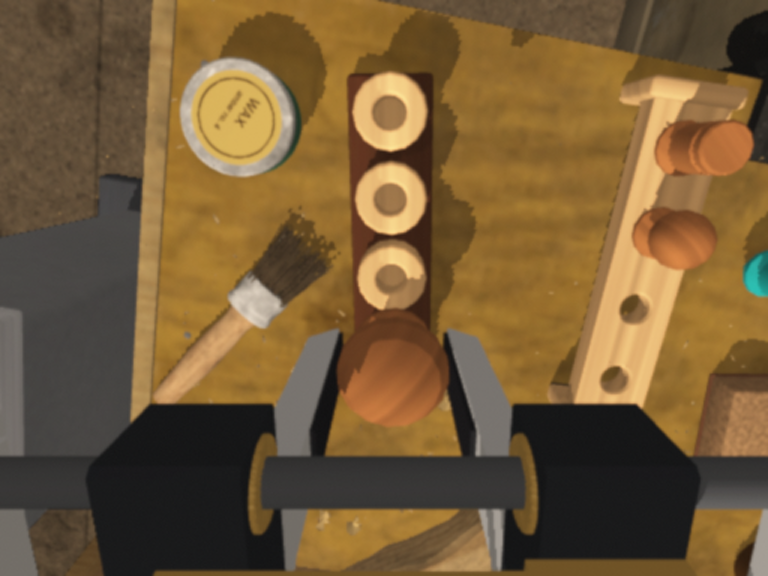

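Knobs c and a stand upright in holes 1 and 2. The mushroom is held centred (wrist (393,368)) and hangs upright. I'll place it and pick the disc.

Run:
```python
from rig import robot
from h import *
hit=place(robot,"b"); snap(robot,"side","s6",(100,260,130,340),3.7)
if not hit:
    release(robot,"b"); pick(robot,"d"); lift(robot,"d"); snap(robot,"side","s7",(100,260,130,340),3.7); snap(robot,"wrist","wg7")
```

```text
hit False [0.58622156 0.26386483 0.06834033] [-0.46476278 -0.88580664  0.36061517]
t 29.1833
dn hit False
z [0.43920685 0.20914388 0.06739759]
open 0.03668209608948605 [-1.03830083  0.4235398   1.74792089]
t 33.525 0.037427184993942916 [-0.10142965  0.32326466 -1.66567719]
```

View pics/s7.png

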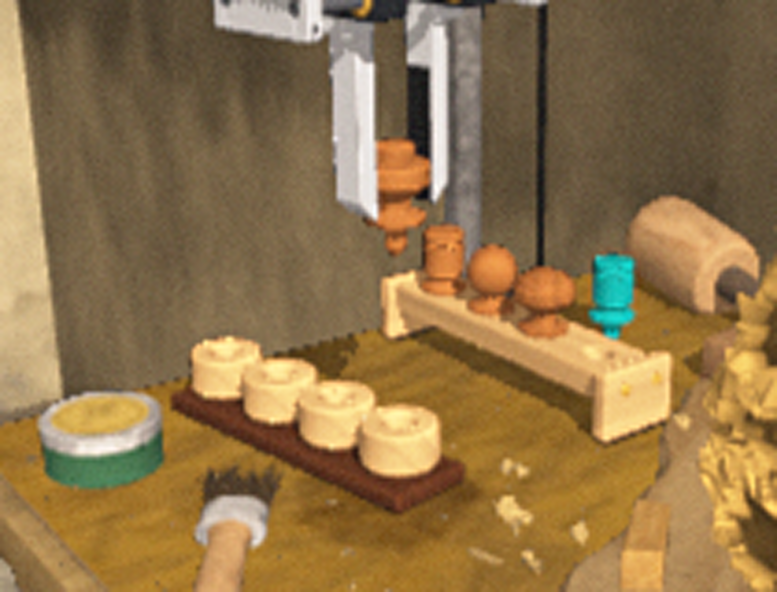

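View pics/wg7.png

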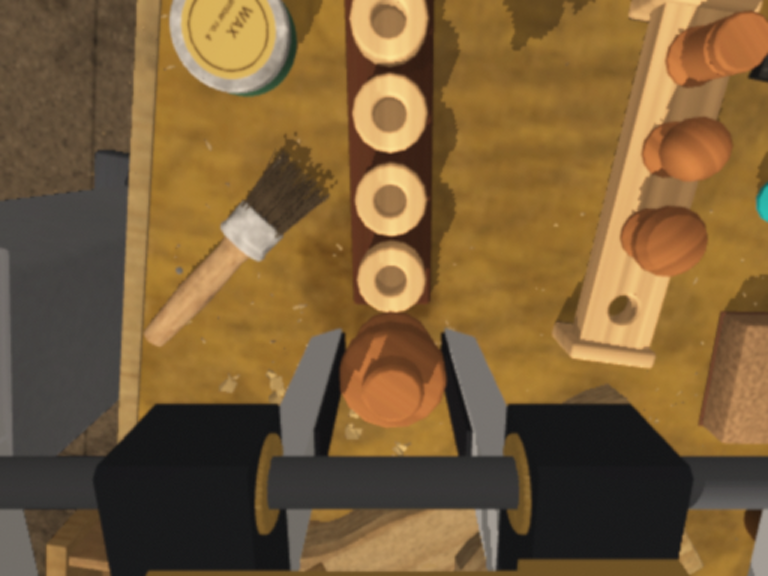

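The disc knob hangs upright and centred (wrist disc (393,370)). Knobs c, a and b stand in holes 1 to 3.

Run:
```python
from rig import robot
from h import *
W=robot.camera_info("wrist");print(atz(W,(622/1.5,308/1.5),.041))
hit=place(robot,"d"); snap(robot,"side","s8",(100,260,130,340),3.7)
if not hit:
    release(robot,"d"); robot.move_ptp(*pose(.5,.2,.3,.1)); robot.pause(.3)
    import pickle; pickle.dump(robot.camera_info("wrist"),open("E.pkl","wb"))
    snap(robot,"side","s9",(100,260,130,340),3.7); snap(robot,"wrist","w9"); snap(robot,"top","t9",(60,340,185,345),2)
```

```text
[0.58803075 0.21493819 0.041     ]
hit False [0.58809722 0.21405021 0.06831766] [ 0.03159613 -0.39156067 -0.1794556 ]
t 37.7333
```

View pics/s9.png

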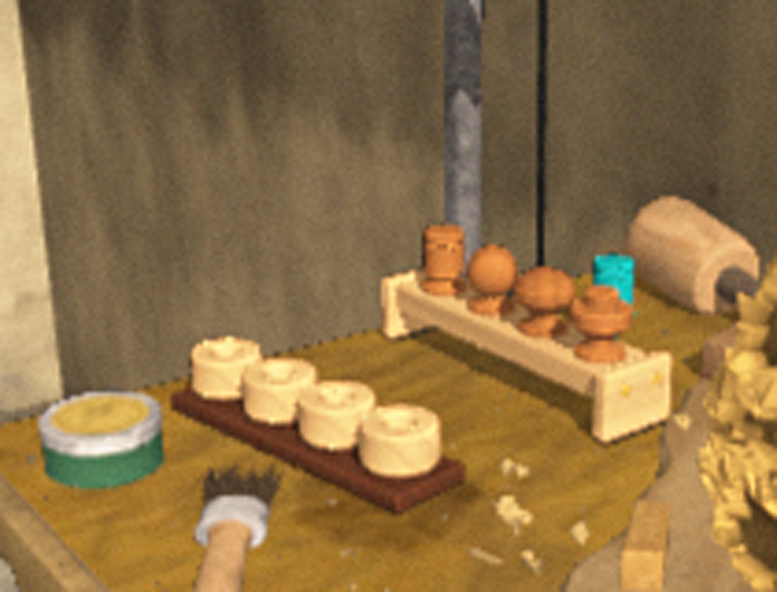

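View pics/w9.png

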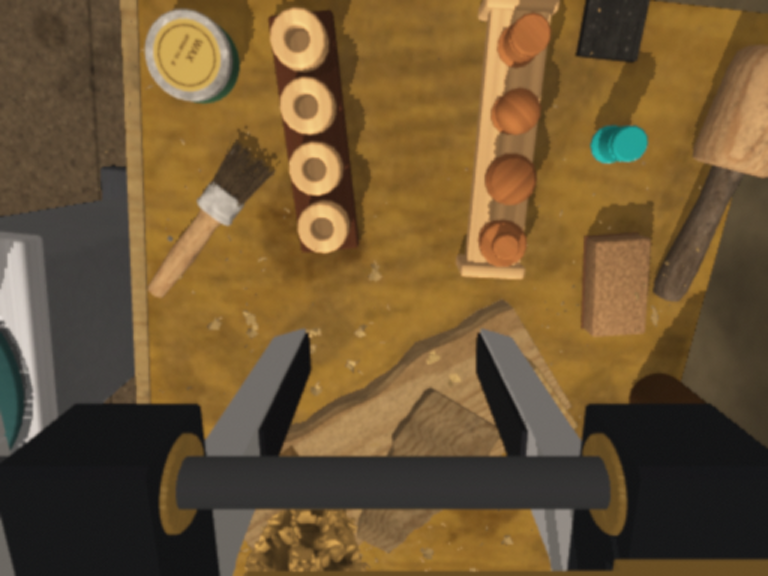

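All four appear upright with their collars on the bar. As a numeric check I'll triangulate the heads from the side and wrist views.

Run:
```python
from rig import robot
from h import *
import pickle
np.set_printoptions(precision=4,suppress=True)
W=pickle.load(open("E.pkl","rb"));S=robot.camera_info("side")
for n,a,b,z in(("c",(444,231),(530,33),.083),("a",(493,270),(515,111),.067),("b",(545,290),(511,179),.069),("d",(602,293),(506,246),.082)):
    X=tri(S,(a[0]/3.7+129.6,a[1]/3.7+99.6),W,(b[0]/1.5,b[1]/1.5)); x,y=X[:2]-HO[n]
    print(n,X,"off",np.array([x,y]),"wristoff",atz(W,(b[0]/1.5,b[1]/1.5),z)[:2]-HO[n])
print(robot.get_state()["time"])
```

```text
c [0.5807 0.3649 0.0817] off [-0.0003  0.0019] wristoff [-0.0002  0.0014]
a [0.5825 0.3136 0.0677] off [-0.0009  0.0004] wristoff [-0.001   0.0006]
b [0.5867 0.2641 0.0674] off [0.0007 0.0003] wristoff [ 0.0012 -0.0002]
d [0.5883 0.2131 0.0799] off [ 0.0004 -0.0009] wristoff [ 0.0006 -0.0012]
38.8583
```

All heads are within 2 mm of their holes and at the expected home heights. The bystanders look unmoved. Handing in.

```bash
python3 -c "
from rig import robot
robot.sign_off()"
```

```text
the job is handed in; nothing more can be done
```

All four knobs are on the drying rack in their original left-to-right order: c (cylinder), a (ball), b (mushroom), d (disc). I handed the job in at about 39 s of the 93 s allowed.

**Final check:** From the side and wrist cameras, each head is within 2 mm of its hole. Heights are within about 2 mm of what a fully home peg should give. All four look upright with collars on the bar, the gripper is clear, and the tin, brush and sanding block look unmoved by eye; I did not measure them.

**Disagreements between measurements:**
- **Head spacing:** Before picking, the outer two heads measured about 145 mm apart instead of 150 mm. The play of the pegs in the cups could account for this.
- **knob_c in the gripper:** One reading suggested it sat about 5 mm off centre. It still went in without contact and ended within 2 mm of its hole.
- **Height readings:** The early wrist-only heights read low, by up to about 17 mm at the knob_c top. I relied on the side and top camera heights instead, which matched the description to within about 6 mm, most of them within 3 mm.

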